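Start the drip tray's flange nut on its stud

ROBOT

A 6-joint arm with a two-finger parallel gripper is mounted at the origin on the work surface. World frame = base frame: x ahead of the robot, y to its left, z up, the work surface at z = 0. Lengths are in m, angles in rad, forces in N, time in s.
With the tool pointing down it reaches from about 0.375 to 0.9 m from the base axis. Payload 3.1 kg.
Tool frame: the origin (TCP) lies midway between the tips of the shut fingers; the grasp point (between the pads) lies 19 mm behind it; y points along the fingers, x is the direction in which the jaws open and shut, and the axes are right-handed (so a half turn about y gives the same grasp; the last joint's range is limited). The gripper opens to 87 mm and grips with 3 to 60 N. Pads are 19 mm wide; open, the fingers measure 117 mm over their backs; the gripper's body (75 mm by 190 mm) begins 51 mm behind the grasp point.
Start: joints at [-1.5, 0.527, 1.433, -0, 1.181, -0.178], TCP at [0.155, -0.606, 0.223] pointing down, gripper open.
Joint ranges: [-3.08, 3.08], [-0.75, 2.2], [0.22, 2.44], [-1.43, 4.57], [0, 2.65], [-2.85, 2.85]. Speed limits (rad/s): [2.79, 2.79, 3.14, 3.14, 3.14, 3.14].

INTERFACE

Orientations are given as a unit quaternion [x, y, z, w].
In Python, from rig import * gives the robot as it stands.
- The arm moves only by the tool jog_arm, never from a script. Its argument "series" is a list of rows, each a list of 7 numbers: the shift along the tool's x, y, z in mm, then the turn, a rotation vector about the tool's x, y, z in rad, then the gripper's target within -1 to 1 (shut at 1, half-way at 0, fully open at -1). A call has 1 to 20 rows; each row is the pose to reach, as a shift and turn from the pose commanded when the call began, along the tool's axes at that moment; what a row does not reach only later rows make up. A row lasts 1/8 s, in which the tool goes at most 62.5 mm and 10.7 degrees, less where a joint would pass 70% of its speed; a pose out of reach is approached as far as the arm can. A call with a gripper value outside its range is refused whole. The fingers move at their own pace and stop on an object; "grip_force" is the grip in N (left out, the last holds). Time passes only in rows, so rows that repeat a pose let the fingers close. It gives the time, the measured TCP pose, the force and the opening at its end, in the units of the state.
- get_obs(): the state, without advancing time (a new reading comes with each control period).
- camera(name): name is "scene" or "top" or "wrist"; returns a dict with "img" (400x640x3 uint8, red, green, blue), "depth" (400x640 float32, m along the optical axis (not along the pixel's ray), 0 where there is no reading), "camera_matrix" (3x3 intrinsics, pixels), "rvec" (rotation vector, rad) and "tvec" (3), from world to camera coordinates, as OpenCV has them. Camera axes: x right, y down, z forward; pixel columns grow to the right and rows downward; lengths in m; the calibration is good to about 2 mm. The wrist camera is an equidistant fisheye: a pixel r from the principal point sees the ray r / f radians off the axis. A picture is of the moment at which its call begins.
- hand_in(): hands the job in, once; it reports no verdict.
The state is a dict: "time": time; "q": joint angles; "joint_velocities": joint speeds; "joint_torque": joint torques, N m; "position": TCP position; "tool_rot": TCP orientation; "ft_force": force on the tool from outside, world axes, zero at the start; "moment": the same for the moment, N m; "grip_width": finger opening in m.
Only numpy, scipy, OpenCV 4.12 (cv2) and the standard library are available. Lean on these libraries where they do the work, as an engineer would, in place of code of your own. Each camera call takes 0.05 s, during which the arm holds its last target.

TASK

Fasten the drip tray by its tab: start the brass flange nut, flange down, on the stud by backing it off gently (anticlockwise from above) until the thread drops in, then run it clockwise until its flange lies flat on the tab. Never force the nut, leave the other things on the counter where they are, and let go of the nut at the end.

Things in the scene. Friction and masses are not known exactly. Their poses are not given: they have to be found in the camera images.
- nut_center (a point): Centre of the loose brass flange nut, half-way up its 34 mm height; it starts flange down. Hexagon 46 mm across flats (53 over corners) from 6 to 34 mm above its underside, over a round flange 64 mm across, 6 mm thick. About 0.16 kg (0.11 to 0.23). z: the nut's axis, up; x: to the middle of a flat (flats every 60 degrees). Clockwise and anticlockwise: seen from above.
- nut_lug (a point): Tip of one of the three thread lugs inside the nut's 32 mm through bore, on the nut's x axis, 10.5 mm out from its axis. The lugs are 26 degrees wide, 120 degrees apart and leave an opening of 21 mm. Their lowest edges lie 7 mm above the nut's underside. Dropping in, they can catch half-way on a gap's edge: a little more backing off or pressure frees them; turning clockwise before they are right down jams.
- stud_foot (a point): Where the axis of the fixed upright stud meets the upper face of the tray's tab; z up, x to the tray. Stud: dark steel, core 18 mm across, thread 29 mm, three starts. How the thread is turned about the axis differs every time and is NOT given by any pose: find it by feel. Driving the nut against stud or tab with more than 60 N is forcing it.
- stud_land (a point): On the axis, 21 mm above the tab: height of the thread's top, three flat lands (52 degrees), each with an 8 degree tooth 3.5 mm higher at its clockwise end, and three open gaps (60 degrees). Lugs set down on lands hold the nut's underside 14 mm above the tab (to 17 mm on teeth). Backed off anticlockwise, at most 100 degrees, they slip off teeth and lands into the gaps.
- stud_tip (a point): Top of the stud on its axis, 44 mm above the tab; the nose widens from 9 to 18 mm over 10 mm. In the gaps the nut's underside is 2.5 to 6 mm above the tab (it may drop there at once by chance). Turned too far anticlockwise, or clockwise while on the lands, lugs jam on a tooth. From the gaps, 30 to 70 degrees clockwise under light pressure (lead 30 mm a turn) seat the flange; 18 more bind.
- tray: The fixed drip tray with its tab; origin on the stud's axis at counter level, z up, x from stud to tray. Tab: aluminium plate 100 (x) by 90 mm round the stud, upper face 8 mm above the counter. Tray: dark steel, 28 mm high, 80 (x) by 160 mm, near wall 50 mm from the stud.
- turner: black silicone turner lying on the counter, 290 mm long, leave alone
- butter_dish: white ceramic butter dish 170 x 100 x 79 mm, leave alone
- tortilla_keeper: round green plastic tortilla keeper with white latch, 202 mm across, 68 mm high, leave alone
- tongs: steel tongs lying on the counter, 280 mm long, leave alone
- oil: green glass oil bottle 60 mm across, 190 mm high, leave alone
- mug: blue mug 80 mm across, 90 mm high, leave alone
- salt_bowl: small terracotta bowl 90 mm across, 40 mm high, leave alone
Things that resemble listed ones, but are neither listed nor needed, are in the scene too. Leave any purple look-alike of the part that bears nut_center alone.

How it is judged:
On the way, in this order (a step that is already met when the one before it is completed fails the run):
1. the nut is on the stud and its lugs have dropped into the thread (horizontal distance between nut_center and stud_foot below 0.004 m and z of nut_center in the frame of stud_foot below 0.0255 m and angle between nut_center's own z axis and vertical below 0.12 rad), for 0.05 s.
2. the nut is run down until its flange lies on the tab (horizontal distance between nut_center and stud_foot below 0.004 m and z of nut_center in the frame of stud_foot below 0.0185 m and angle between nut_center's own z axis and vertical below 0.06 rad), for 0.1 s.
At the end, for the whole second after the job is handed in: the nut sits on the stud (axis within 4 mm, tilted less than 0.06 rad), its flange within 1.5 mm of the tab's upper face (only possible with the thread engaged), at rest (all of step 2 and linear speed of nut below 0.02 m/s); the robot touches nothing.
It fails at once if the nut is forced: more than 60 N between nut and stud or tab (contact force between nut and stud above 60 N or contact force between nut and tray above 60 N).
It fails at once if another thing on the counter is moved more than 20 mm (distance of any of turner, butter_dish, tortilla_keeper, tongs, oil, mug, salt_bowl from where it was at the start of the episode above 0.02 m).
It also fails if it takes over 58 s, if anything falls off the work surface, if the arm or the gripper's body presses on something with over 40 N, if the wrist force passes 120 N, or if a joint passes its speed limit or range.

## Working session

There is one attempt and no reset: what is moved stays moved. The work goes in short steps, Python scripts to look and compute and a tool call to move; the robot and the scene stay as the last step left them, time stands still between calls to the robot, and variables do not carry over. Pictures are saved under pics/ and viewed, and the job is handed in when it is done.

Besides the shell and the picture viewer there is one more tool, called after "Request:" by a JSON object that holds its "op" and its "data". jog_arm: Moves the arm, as the interface text tells. Its arguments: {"type":"object","properties":{"series":{"type":"array","items":{"type":"array","items":{"type":"number"}}},"grip_force":{"type":"number"}},"required":["series"]}

```bash
mkdir -p pics; ls; python3 - <<'E'
from rig import *
import cv2
print(get_obs())
for n in ("scene","top","wrist"):
    c=camera(n); cv2.imwrite(f"pics/a_{n}.png",c["img"][:,:,::-1]); print(n,c["camera_matrix"].tolist(),c["rvec"],c["tvec"])
E
```

```text
pics
{'time': 0.0, 'q': array([-1.49949198e+00,  5.28433837e-01,  1.43391679e+00, -5.72856602e-05,
        1.18143442e+00, -1.78529174e-01]), 'joint_velocities': array([ 0.00149622,  0.00038099,  0.00065574, -0.00263396, -0.00017036,
       -0.00104246]), 'joint_torque': array([ 5.63784870e-04, -4.40034306e+01, -1.76591760e+01,  6.32326794e-02,
        5.81008801e-02, -1.62421011e-04]), 'position': array([ 0.15446698, -0.60483258,  0.22158692]), 'tool_rot': array([-0.55784032,  0.43433348, -0.43326973,  0.55896865]), 'ft_force': array([-0.47958375, -0.14272431,  0.17000201]), 'moment': array([ 0.01472988, -0.02942438,  0.02644678]), 'grip_width': 0.08669817262746404}
scene [[413.5350767172805, 0.0, 321.3218699921292], [0.0, 413.5350767172805, 190.96302145113896], [0.0, 0.0, 1.0]] [ 2.10244686  1.42177241 -0.52251249] [-0.20882981 -0.37494092  1.67307377]
top [[440.8765234356219, 0.0, 315.8950776016236], [0.0, 440.8765234356219, 200.40726498114583], [0.0, 0.0, 1.0]] [ 2.17349787 -2.18078227  0.06699882] [0.004723   0.56764702 1.18931568]
wrist [[309.70691628693146, 0.0, 318.50283971460885], [0.0, 309.70691628693146, 193.80830072715352], [0.0, 0.0, 1.0]] [-2.28645577  1.77737693  0.26779807] [-0.62394489 -0.03485567  0.39122567]
```

View pics/a_scene.png

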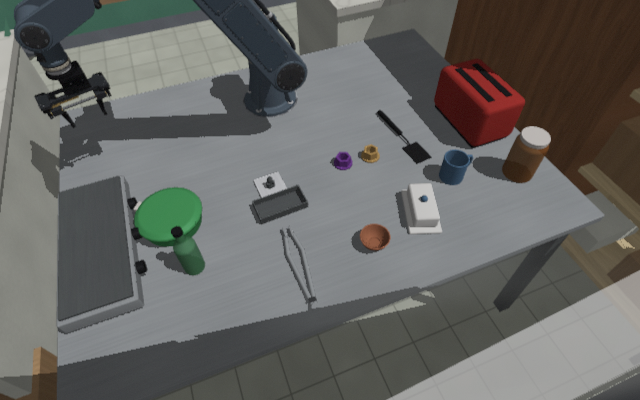

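View pics/a_top.png

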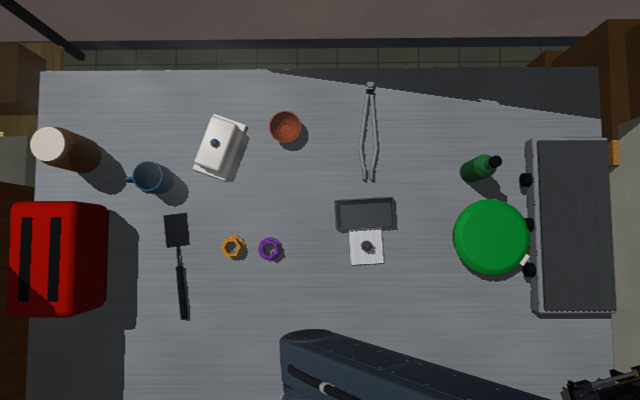

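View pics/a_wrist.png

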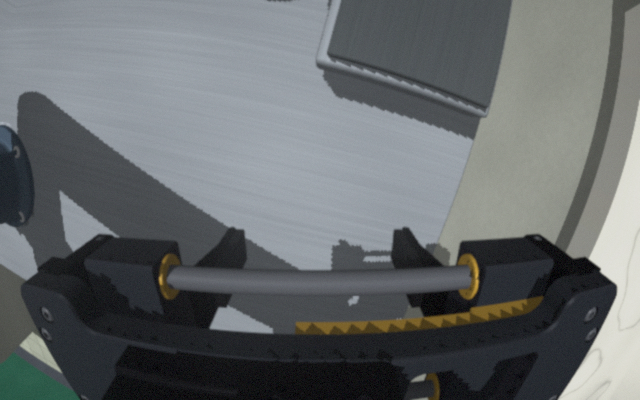

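The top view shows two nut-like things: one brass-yellow at (233,247) and one purple at (270,249). The task's nut is brass and the purple one is the look-alike, so I want (233,247). The stud and tab are at (367,247). I'll confirm the nut in an enlarged crop and measure it.

```bash
cat > h.py <<'E'
from rig import *
import numpy as np, cv2
from scipy.spatial.transform import Rotation as R
def cloud(c):
    K=c["camera_matrix"];d=c["depth"].astype(float);v,u=np.mgrid[:d.shape[0],:d.shape[1]]
    p=np.stack([(u-K[0,2])/K[0,0]*d,(v-K[1,2])/K[1,1]*d,d],-1)
    M=cv2.Rodrigues(np.array(c["rvec"],float))[0]
    w=(p-np.ravel(c["tvec"]))@M
    w[d<=0]=np.nan
    return w
def pose(o):
    return np.array(o["position"]),R.from_quat(o["tool_rot"])
E
python3 - <<'E'
from h import *
c=camera("top"); im=c["img"]; w=cloud(c)
cv2.imwrite("pics/b_crop.png",cv2.resize(im[215:280,200:400],None,fx=4,fy=4,interpolation=cv2.INTER_CUBIC)[:,:,::-1])
hsv=cv2.cvtColor(im,cv2.COLOR_RGB2HSV)
m=(hsv[...,0]>10)&(hsv[...,0]<30)&(hsv[...,1]>120);m[:225]=0;m[270:]=0;m[:,:210]=0;m[:,255:]=0
p=w[m];print("nut",m.sum(),np.nanmin(p,0),np.nanmax(p,0),np.nanmean(p,0))
hi=p[p[:,2]>0.028];print("hex",len(hi),hi.min(0),hi.max(0),hi.mean(0))
sub=np.zeros_like(m);sub[232:262,352:382]=1
q=w[sub];s=q[q[:,2]>0.04];print("stud",len(s),s.min(0),s.max(0),s.mean(0), np.nanmedian(q[:,2]))
tab=np.zeros_like(m);tab[225:270,340:395]=1
tm=tab&(im.min(-1)>195);t=w[tm];print("tab",tm.sum(),t.min(0),t.max(0),np.median(t,0))
ys,xs=np.where(tm);r=cv2.minAreaRect(np.stack([xs,ys],1).astype(np.float32));print(r)
print(cv2.minAreaRect(t[:,:2].astype(np.float32)))
print("counter",np.nanmedian(w[260:290,220:330,2]))
# tray
tr=np.zeros_like(m);tr[190:245,325:405]=1
k=tr&(w[...,2]>0.02)&(w[...,2]<0.034);print("tray",cv2.minAreaRect(w[k][:,:2].astype(np.float32)))
o=get_obs();P,Q=pose(o);print(P,Q.as_matrix().round(3))
E
```

```text
nut 321 [ 0.41013252  0.20255972 -0.00398331] [0.47084103 0.26348408 0.04015735] [0.44200289 0.22977417 0.01968338]
hex 141 [0.41964798 0.20899661 0.0281802 ] [0.4629364  0.25734124 0.04015735] [0.44183863 0.23429225 0.03367628]
stud 38 [ 0.43529935 -0.1418101   0.04013896] [ 0.45135871 -0.12521404  0.05477168] [ 0.44371182 -0.13222069  0.04733136] 0.008185648215131798Traceback (most recent call last):
  File "<stdin>", line 11, in <module>
    return umr_minimum(a, axis, None, out, keepdims, initial, where)
ValueError: zero-size array to reduction operation minimum which has no identity
```

View pics/b_crop.png

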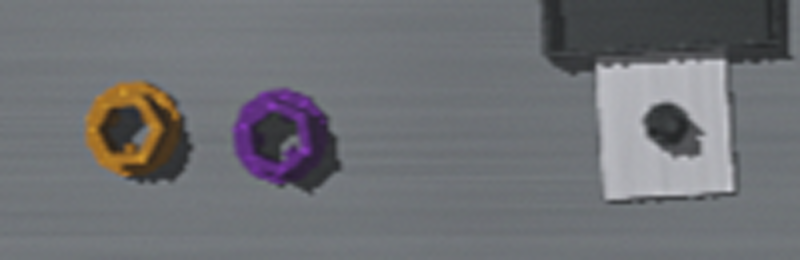

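The crop confirms it: brass nut at crop (125,130), purple nut beside it at (280,135), stud on the white tab at (667,122). Next I get the tool axes and measure the tab, tray and hexagon.

```bash
python3 - <<'E'
from h import *
c=camera("top"); im=c["img"]; w=cloud(c)
o=get_obs();P,Q=pose(o);print(P,"\n",Q.as_matrix().round(3))
cw=camera("wrist");M=cv2.Rodrigues(np.array(cw["rvec"],float))[0];C=-M.T@np.ravel(cw["tvec"])
print("cam in tool",Q.inv().apply(C-P), "\ncam axes in tool (rows)\n",(M@Q.as_matrix()).round(3))
# pixel->plane fns
K=c["camera_matrix"];Mt=cv2.Rodrigues(np.array(c["rvec"],float))[0];Ct=-Mt.T@np.ravel(c["tvec"])
def px(u,v,z):
    d=Mt.T@np.array([(u-K[0,2])/K[0,0],(v-K[1,2])/K[1,1],1]);return Ct+d*(z-Ct[2])/d[2]
print("topcam",Ct)
tab=np.zeros(im.shape[:2],bool);tab[228:270,345:390]=1
tm=(tab&(im.min(-1)>160)).astype(np.uint8)
n,l,s,_=cv2.connectedComponentsWithStats(tm);i=1+np.argmax(s[1:,4]);ys,xs=np.where(l==i)
pts=np.array([px(a,b,.008)[:2] for a,b in zip(xs,ys)],np.float32);print("tab rect",cv2.minAreaRect(pts))
tr=np.zeros(im.shape[:2],bool);tr[190:235,325:405]=1
k=tr&(im.max(-1)<75);ys,xs=np.where(k);pts=np.array([px(a,b,.028)[:2] for a,b in zip(xs,ys)],np.float32);print("tray",cv2.minAreaRect(pts))
print("stud tip?",px(366.5,245.5,.052))
print("nut top c?",px(200+122/4,215+130/4,.034))
E
```

```text
[ 0.15452087 -0.60525195  0.22207226] 
 [[ 0.247 -0.     0.969]
 [-0.969  0.001  0.247]
 [-0.001 -1.     0.   ]]
cam in tool [-4.49478636e-05 -1.61608779e-01  8.05888836e-02] 
cam axes in tool (rows)
 [[ 1.    -0.    -0.001]
 [-0.001 -0.293 -0.956]
 [ 0.     0.956 -0.293]]
topcam [ 0.47748161 -0.01278014  1.22823663]
tab rect ((0.44039618968963623, -0.13286271691322327), (0.09073042124509811, 0.08755490928888321), 3.230224847793579)
tray ((0.5272300243377686, -0.13223205506801605), (0.09045383334159851, 0.16477805376052856), 3.4539475440979004)
stud tip? [ 0.44495425 -0.13141415  0.052     ]
nut top c? [0.43999469 0.23376983 0.034     ]
```

Request:
{"op": "jog_arm", "data": {"series": [[-387,0,397,0,0,0,-0.5],[-387,0,397,0,0,0,-0.5],[-387,0,397,0,0,0,-0.5],[-387,0,397,0,0,0,-0.5],[-387,0,397,0,0,0,-0.5],[-387,0,397,0,0,0,-0.5],[-387,0,397,0,0,0,-0.5],[-387,20,397,0,0,0,-0.5],[-387,20,397,0,0,0,-0.5],[-387,20,397,0,0,0,-0.5],[-387,20,397,0,0,0,-0.5],[-387,20,397,0,0,0,-0.5]], "grip_force": 30}}

```text
time: 1.8
position: [0.4433, -0.1338, 0.2028]
tool_rot: [0.558, -0.434, 0.435, -0.558]
ft_force: [-0.3, 0.1, -0.4]
grip_width: 0.0654
```

```bash
python3 - <<'E'
from h import *
o=get_obs();print(o["time"],o["position"],o["tool_rot"],o["ft_force"],o["q"])
c=camera("wrist");cv2.imwrite("pics/c_wrist.png",c["img"][:,:,::-1]);np.savez("c.npz",**{k:c[k] for k in c})
E
```

```text
1.8 [ 0.44330289 -0.13384841  0.20282169] [ 0.55799342 -0.43414947  0.43469702 -0.55784952] [-0.26148332  0.08154796 -0.42049893] [-5.35089125e-01  3.40649750e-01  1.84885505e+00 -3.67932846e-04
  9.51345395e-01  7.88292032e-01]
```

View pics/c_wrist.png

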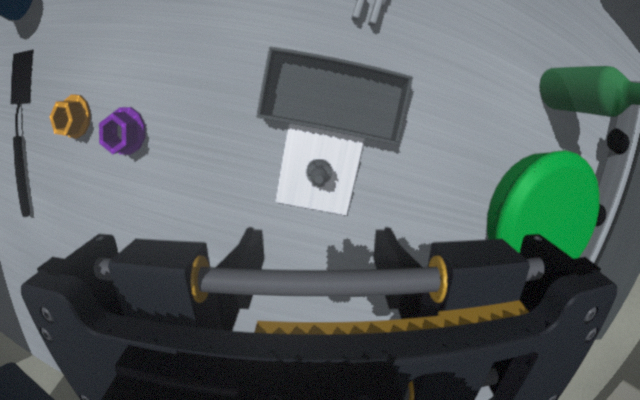

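The wrist view shows the tab round (319,172), the stud tip near (318,172), the tray behind, and the nuts at left (brass 70,117; purple 122,132). I'll fit the tab and stud with the fisheye model.

```bash
cat >> h.py <<'E'
def wpx(c,uv,z):
    uv=np.array(uv,float).reshape(-1,1,2)
    n=cv2.fisheye.undistortPoints(uv,np.array(c["camera_matrix"],float),np.zeros(4)).reshape(-1,2)
    M=cv2.Rodrigues(np.array(c["rvec"],float))[0];C=-M.T@np.ravel(c["tvec"])
    d=np.c_[n,np.ones(len(n))]@M
    return C+d*((np.asarray(z)-C[2])/d[:,2])[:,None]
E
python3 - <<'E'
from h import *
c=dict(np.load("c.npz"));im=c["img"]
cr=im[115:230,255:385];cv2.imwrite("pics/c_crop.png",cv2.resize(cr,None,fx=5,fy=5,interpolation=cv2.INTER_CUBIC)[:,:,::-1])
m=np.zeros(im.shape[:2],np.uint8);m[120:222,265:370]=(im.min(-1)>195)[120:222,265:370]
n,l,s,_=cv2.connectedComponentsWithStats(m);i=1+np.argmax(s[1:,4]);ys,xs=np.where(l==i)
w=wpx(c,np.c_[xs,ys],.008)
r=cv2.minAreaRect(w[:,:2].astype(np.float32));print("tab",r,s[i])
E
```

```text
tab ((0.44096821546554565, -0.13341879844665527), (0.08983375132083893, 0.08764583617448807), 3.0337092876434326) [ 276  129   86   85 4525]
```

View pics/c_crop.png

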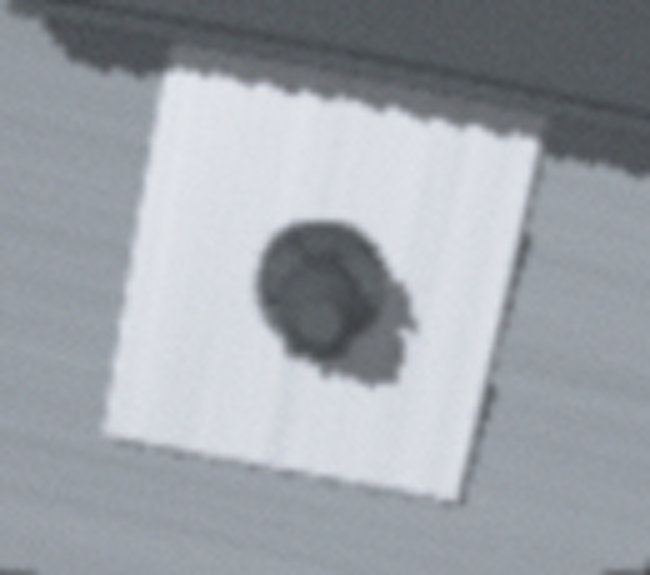

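```bash
python3 - <<'E'
from h import *
c=dict(np.load("c.npz"));f=lambda x,y:[255+(x+.5)/5-.5,115+(y+.5)/5-.5]
print("tip",wpx(c,[f(320,320)],[.052]),"thread",wpx(c,[f(322,284)],[.029]))
cor=wpx(c,[f(163,68),f(541,137),f(462,500),f(104,434)],[.008]*4)[:,:2];print(cor)
mid=(cor[2]+cor[3])/2; x=(cor[0]-cor[3]);x/=np.linalg.norm(x);print("foot from near edge",mid+.05*x, np.degrees(np.arctan2(x[1],x[0])))
im=c["img"]
m=np.zeros(im.shape[:2],np.uint8);m[150:200,300:345]=(im.max(-1)<105)[150:200,300:345]
# depth
w=None
d=c["depth"];uv=np.argwhere(np.ones_like(d))[:,::-1]
n=cv2.fisheye.undistortPoints(uv.reshape(-1,1,2).astype(float),c["camera_matrix"],np.zeros(4)).reshape(-1,2)
M=cv2.Rodrigues(c["rvec"].astype(float))[0]
p=(np.c_[n,np.ones(len(n))]*d.reshape(-1,1)-c["tvec"].ravel())@M
P=p.reshape(400,640,3)[150:205,295:345].reshape(-1,3)
for lo,hi in((.022,.036),(.046,.06)):
    q=P[(P[:,2]>lo)&(P[:,2]<hi)];print(lo,len(q),np.median(q,0),(q.min(0)+q.max(0))/2,np.ptp(q,0))
E
```

```text
tip [[ 0.44472254 -0.13369197  0.052     ]] thread [[ 0.44719169 -0.133559    0.029     ]]
[[ 0.4833376  -0.08677567]
 [ 0.48928393 -0.17553761]
 [ 0.39815662 -0.18164822]
 [ 0.39336023 -0.0923138 ]]
foot from near edge [ 0.44566399 -0.13390931] 3.5221317291606544
0.022 193 [ 0.45002832 -0.13229331  0.02849665] [ 0.44334715 -0.13358354  0.02873696] [0.02805958 0.02767622 0.01347367]
0.046 126 [ 0.44480125 -0.1337866   0.050403  ] [ 0.4443059  -0.13375957  0.04966576] [0.01401448 0.01282508 0.00691481]
```

Request:
{"op": "jog_arm", "data": {"series": [[-357,0,89,0,0,0,-0.5],[-357,0,89,0,0,0,-0.5],[-357,0,89,0,0,0,-0.5],[-357,0,89,0,0,0,-0.5],[-357,30,89,0,0,0,-0.5],[-357,30,89,0,0,0,-0.5],[-357,30,89,0,0,0,-0.5],[-357,30,89,0,0,0,-0.5],[-357,30,89,0,0,0,-0.5]]}}

```text
time: 2.98
position: [0.4422, 0.2337, 0.173]
tool_rot: [-0.558, 0.434, -0.435, 0.558]
ft_force: [1.0, -0.2, 0.3]
grip_width: 0.0651
```

```bash
python3 - <<'E'
from h import *
o=get_obs();print(o["time"],o["position"],o["q"])
c=camera("wrist");im=c["img"];np.savez("d.npz",**{k:c[k] for k in c})
cv2.imwrite("pics/d_wrist.png",np.vstack([im[120:260,230:410]]).repeat(4,0).repeat(4,1)[:,:,::-1])
E
```

```text
2.975 [0.44216209 0.23366252 0.17295937] [ 2.62532578e-01  4.33280783e-01  1.79396443e+00 -4.00245412e-04
  9.13932984e-01  1.58680646e+00]
```

View pics/d_wrist.png

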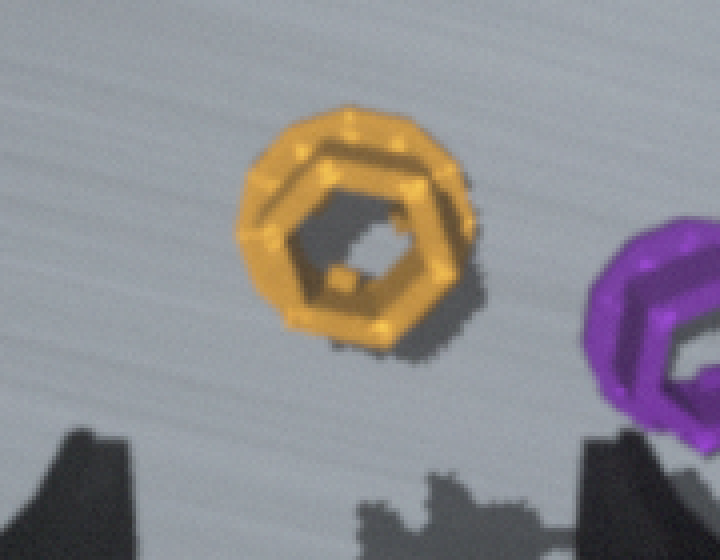

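The crop shows the brass nut flange down, with top-face corners at about (325,162), (425,178), (458,272), (385,348), (290,325) and (258,238). Purple is to the right at (660,330). I'll fit a hexagon.

```bash
python3 - <<'E'
from h import *
from scipy.optimize import least_squares
c=dict(np.load("d.npz"));f=lambda p:[230+(p[0]+.5)/4-.5,120+(p[1]+.5)/4-.5]
pts=[(325,162),(425,178),(458,272),(385,348),(290,325),(258,238)]
w=wpx(c,[f(p) for p in pts],[.034]*6)[:,:2]
print(w.round(4),"c",w.mean(0))
def mod(x,R_=.02655):
    a=x[2]+np.arange(6)*np.pi/3
    return x[:2]+R_*np.c_[np.cos(a),-np.sin(a)]
a0=-np.arctan2(*(w[0]-w.mean(0))[::-1])
s=least_squares(lambda x:(mod(x)-w).ravel(),[*w.mean(0),a0]);print(s.x,s.fun.reshape(-1,2).round(4))
print("flat normals deg",[(np.degrees(-s.x[2])+30+60*k+180)%360-180 for k in range(6)])
# flange ellipse by colour at z=.006
im=c["img"];hsv=cv2.cvtColor(im,cv2.COLOR_RGB2HSV)
m=((hsv[...,0]>8)&(hsv[...,0]<32)&(hsv[...,1]>110));m[:140]=0;m[215:]=0;m[:,:280]=0;m[:,360:]=0
ys,xs=np.where(m);
q=wpx(c,np.c_[xs,ys],[.006]*len(xs))[:,:2]
h=cv2.convexHull(np.c_[xs,ys].astype(np.float32)).reshape(-1,2);print("bbox px",xs.min(),xs.max(),ys.min(),ys.max())
# edge points at far side (low rows) are flange-edge: fit circle r=.032
hw=wpx(c,h,[.006]*len(h))[:,:2];far=h[:,1]<(ys.min()+ys.max())/2
cs=least_squares(lambda x:np.hypot(*(hw[far]-x).T)-.032,w.mean(0));print("flange c",cs.x)
E
```

```text
[[0.4629 0.2466]
 [0.4651 0.2216]
 [0.4437 0.2073]
 [0.4195 0.2201]
 [0.4196 0.2453]
 [0.44   0.2583]] c [0.44181594 0.23320546]
[ 0.44181594  0.23320546 -0.57020978] [[ 0.0012  0.0009]
 [ 0.0004 -0.0006]
 [-0.0007 -0.0006]
 [-0.0001 -0.0013]
 [-0.0014  0.0001]
 [ 0.0005  0.0014]]
flat normals deg [np.float64(62.67061358479714), np.float64(122.67061358479714), np.float64(-177.32938641520286), np.float64(-117.32938641520286), np.float64(-57.32938641520286), np.float64(2.670613584797138)]
bbox px 289 348 147 206
flange c [0.44229609 0.23365329]
```

Request:
{"op": "jog_arm", "data": {"series": [[0,40,0,0,-0.16,0,-0.5],[0,80,0,0,-0.32,0,-0.5],[0,120,0,0,-0.32,0,-0.5],[0,140,0,0,-0.32,0,-0.5],[0,155,0,0,-0.32,0,-0.5],[0,163,0,0,-0.32,0,-0.5],[0,163,0,0,-0.32,0,-0.5],[0,163,0,0,-0.32,0,-0.5]]}}

```text
time: 4.03
position: [0.4421, 0.2356, 0.0103]
tool_rot: [-0.62, 0.339, -0.34, 0.621]
ft_force: [-0.3, -0.3, -0.8]
grip_width: 0.0652
```

```bash
python3 - <<'E'
from h import *
o=get_obs();print(o["time"],o["position"],o["ft_force"],o["moment"],o["grip_width"])
c=camera("wrist");im=c["img"]
cv2.imwrite("pics/e_wrist.png",im[120:300,200:440].repeat(3,0).repeat(3,1)[:,:,::-1])
E
```

```text
4.025 [0.44210454 0.2356105  0.0102629 ] [-0.2692991  -0.3109668  -0.75987901] [-0.00647377 -0.08760752 -0.07707823] 0.0651761226601994
```

View pics/e_wrist.png

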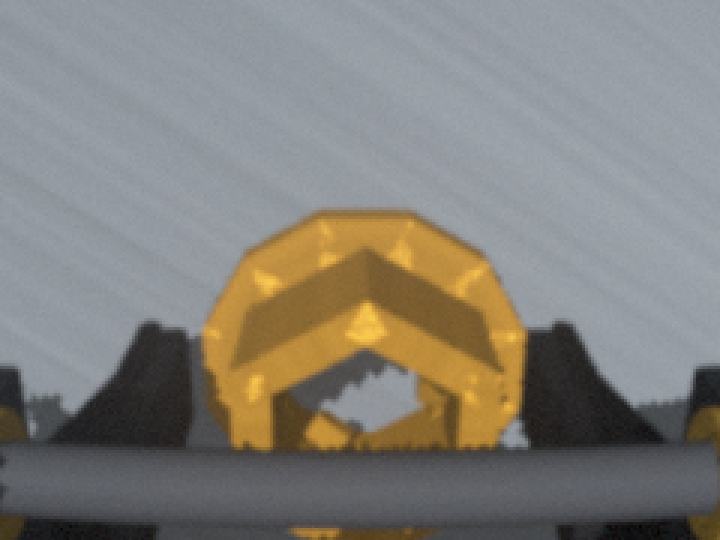

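Request:
{"op": "jog_arm", "data": {"series": [[1,0,-1,0,0,0,-0.5],[1,0,-1,0,0,0,1],[1,0,-1,0,0,0,1],[1,0,-1,0,0,0,1],[1,0,-1,0,0,0,1],[1,0,-1,0,0,0,1]], "grip_force": 35}}

```text
time: 4.82
position: [0.4413, 0.2341, 0.0096]
tool_rot: [-0.62, 0.339, -0.339, 0.62]
ft_force: [-0.2, 0.3, 2.7]
grip_width: 0.0458
```

Request:
{"op": "jog_arm", "data": {"series": [[0,-10,0,0,0,0,1],[0,-40,0,0,0,0,1],[0,-90,0,0,0,0,1],[0,-130,0,0,0,0,1],[0,-130,0,0,0,0,1],[0,-130,0,0,0,0,1]]}}

```text
time: 5.58
position: [0.4403, 0.2339, 0.1392]
tool_rot: [0.621, -0.34, 0.339, -0.62]
ft_force: [-0.0, -0.5, -1.7]
grip_width: 0.0459
```

```bash
python3 - <<'E'
from h import *
o=get_obs();print(o["time"],o["position"],o["ft_force"],o["moment"],o["grip_width"],o["q"]);P,Q=pose(o);print(Q.as_matrix().round(4))
c=camera("wrist");im=c["img"]
cv2.imwrite("pics/f_wrist.png",im[120:300,200:440].repeat(3,0).repeat(3,1)[:,:,::-1])
M=Q.as_matrix();d=np.array([.4450,-.1337,.080])-P;print("to stud, z=.08, tool mm",M.T@d*1000)
E
```

```text
5.575 [0.44032021 0.23386281 0.13919948] [-0.00645229 -0.45649379 -1.66057025] [-0.04656964  0.01145032 -0.0327222 ] 0.04591991824643779 [2.63700314e-01 4.87304544e-01 1.82687675e+00 3.15841826e-05
 8.28764392e-01 1.26468725e+00]
[[ 5.395e-01 -1.300e-03  8.420e-01]
 [-8.420e-01 -3.000e-04  5.395e-01]
 [-4.000e-04 -1.000e+00 -1.300e-03]]
to stud, z=.08, tool mm [ 312.04352767   59.31465302 -194.26658037]
```

View pics/f_wrist.png

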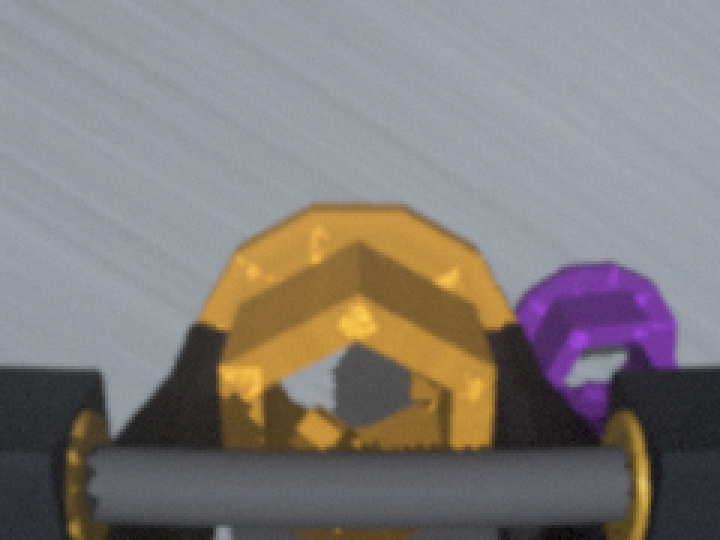

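Request:
{"op": "jog_arm", "data": {"series": [[52,0,-32,0,0,0,1],[104,0,-65,0,0,0,1],[156,0,-97,0,0,0,1],[208,0,-130,0,0,0,1],[260,0,-162,0,0,0,1],[312,0,-194,0,0,0,1],[312,20,-194,0,0,0,1],[312,45,-194,0,0,0,1],[312,54,-194,0,0,0,1],[312,54,-194,0,0,0,1],[312,54,-194,0,0,0,1],[312,54,-194,0,0,0,1]]}}

```text
time: 7.12
position: [0.4467, -0.1333, 0.0862]
tool_rot: [0.62, -0.339, 0.34, -0.62]
ft_force: [-0.2, -0.2, -0.4]
grip_width: 0.0452
```

```bash
python3 - <<'E'
from h import *
for i in range(3):
    o=get_obs();print(o["time"],o["position"],o["ft_force"],o["grip_width"])
    c=camera("wrist")
im=c["img"];np.savez("g.npz",**{k:c[k] for k in c})
P,Q=pose(o);M=Q.as_matrix()
cv2.imwrite("pics/g_wrist.png",im[100:300,200:440].repeat(3,0).repeat(3,1)[:,:,::-1])
c2=camera("top");cv2.imwrite("pics/g_top.png",cv2.resize(c2["img"][200:300,310:430],None,fx=5,fy=5)[:,:,::-1])
hsv=cv2.cvtColor(im,cv2.COLOR_RGB2HSV)
m=((hsv[...,0]>8)&(hsv[...,0]<32)&(hsv[...,1]>110));m[:140]=0;m[240:]=0;m[:,:260]=0;m[:,372:]=0
ys,xs=np.where(m);h=cv2.convexHull(np.c_[xs,ys].astype(np.float32)).reshape(-1,2);h=h[h[:,1]<220]
from scipy.optimize import least_squares
hw=wpx(c,h,[P[2]-.004]*len(h))[:,:2]
cs=least_squares(lambda x:np.hypot(*(hw-x).T)-.032,P[:2]);print(len(h),"flange c",cs.x,np.abs(cs.fun).max(),"minus TCP",cs.x-P[:2])
print("d to stud tool mm",M.T@(np.r_[.445,-.1337,P[2]]-P)*1000)
E
```

```text
7.125 [ 0.44671817 -0.13325386  0.08620957] [-0.15428342 -0.15834822 -0.39448772] 0.04522556777839519
7.175 [ 0.44666537 -0.13327992  0.08623801] [ 0.10106313 -0.91496802 -2.30833962] 0.04550784384580988
7.225 [ 0.44657337 -0.13326491  0.08615561] [ 0.23971034  0.19117017 -1.1049288 ] 0.045902412461161717
10 flange c [ 0.44753217 -0.13260565] 0.0007627943991588559 minus TCP [0.0009588  0.00065926]
d to stud tool mm [-4.83094751e-01 -1.52820310e-03 -1.55930269e+00]
```

View pics/g_wrist.png

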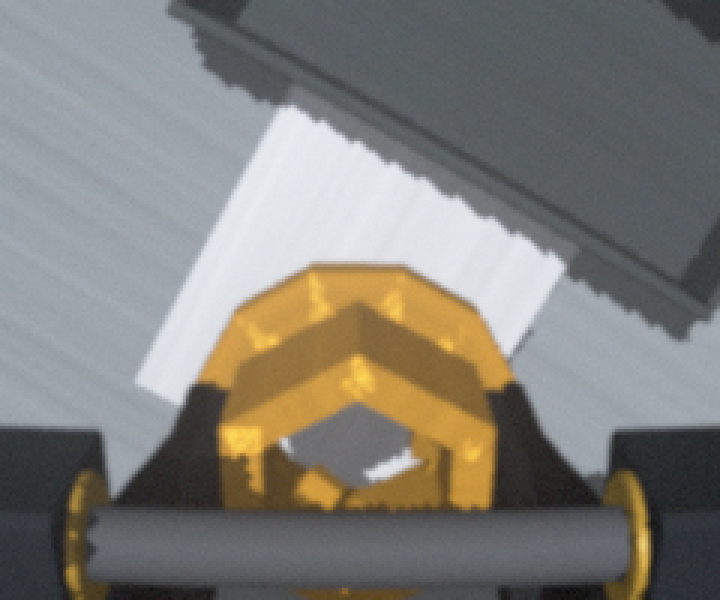

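View pics/g_top.png

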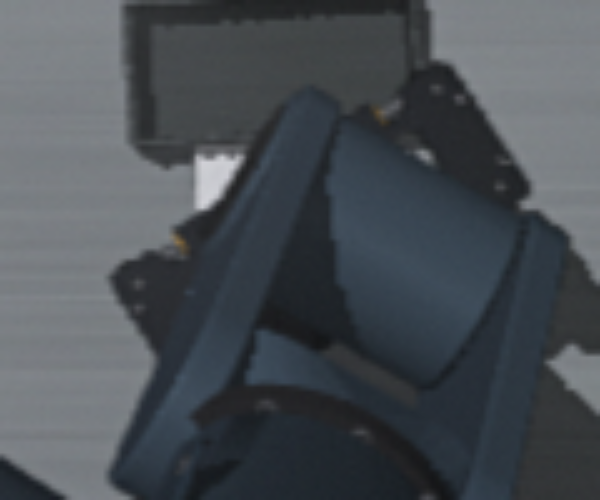

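Request:
{"op": "jog_arm", "data": {"series": [[-0.5,0,-2,0,0,0,1],[-0.5,12,-2,0,0,0,1],[-0.5,22,-2,0,0,0,1],[-0.5,30,-2,0,0,0,1],[-0.5,34,-2,0,0,0,1],[-0.5,38,-2,0,0,0,1],[-0.5,38,-2,0,0,0,1]]}}

```text
time: 8.2
position: [0.4441, -0.1339, 0.0473]
tool_rot: [-0.62, 0.339, -0.339, 0.62]
ft_force: [-0.4, 0.3, -1.5]
grip_width: 0.0459
```

```bash
python3 - <<'E'
from h import *
o=get_obs();print(o["time"],o["position"],o["ft_force"],o["moment"],o["grip_width"])
E
```

```text
8.2 [ 0.44414351 -0.13386402  0.04731979] [-0.44306042  0.33301399 -1.51953538] [-0.07857311  0.01766845 -0.02694446] 0.04586175838568287
```

Request:
{"op": "jog_arm", "data": {"series": [[0,3,0,0,0,0,1],[0,6,0,0,0,0,1],[0,9,0,0,0,0,1],[0,11,0,0,0,0,1],[0,11,0,0,0,0,1]]}}

```text
time: 8.82
position: [0.4441, -0.1339, 0.0364]
tool_rot: [-0.62, 0.339, -0.339, 0.62]
ft_force: [-0.4, 0.2, -2.0]
grip_width: 0.0457
```

Request:
{"op": "jog_arm", "data": {"series": [[0,1,0,0,0,0,1],[0,2,0,0,0,0,1],[0,3,0,0,0,0,1],[0,3,0,0,0,0,1]]}}

```text
time: 9.32
position: [0.4441, -0.1339, 0.0336]
tool_rot: [0.62, -0.339, 0.339, -0.62]
ft_force: [-0.6, -0.9, 0.1]
grip_width: 0.0459
```

Request:
{"op": "jog_arm", "data": {"series": [[0,0.7,0,0,0,0,1],[0,1.4,0,0,0,0,1],[0,1.4,0,0,0,0,1]]}}

```text
time: 9.7
position: [0.4441, -0.134, 0.0326]
tool_rot: [0.621, -0.339, 0.339, -0.62]
ft_force: [-1.5, -0.8, 5.8]
grip_width: 0.0461
```

Request:
{"op": "jog_arm", "data": {"series": [[0,0.2,0,0,-0.06,0,1],[0,0.2,0,0,-0.12,0,1],[0,0.2,0,0,-0.18,0,1],[0,0.2,0,0,-0.18,0,1]]}}

```text
time: 10.2
position: [0.4444, -0.1339, 0.0318]
tool_rot: [-0.648, 0.282, -0.283, 0.648]
ft_force: [-0.3, 0.3, -1.1]
grip_width: 0.0456
```

```bash
cat > s.py <<'E'
from h import *
o=get_obs();P,Q=pose(o);M=Q.as_matrix();print(o["time"],P.round(4),"yaw",np.degrees(np.arctan2(M[1,0],M[0,0])).round(1),"F",o["ft_force"].round(1),"M",o["moment"].round(2),o["grip_width"].round(4))
E
python3 s.py
```

```text
Traceback (most recent call last):
  File "s.py", line 2, in <module>
    o=get_obs();P,Q=pose(o);M=Q.as_matrix();print(o["time"],P.round(4),"yaw",np.degrees(np.arctan2(M[1,0],M[0,0])).round(1),"F",o["ft_force"].round(1),"M",o["moment"].round(2),o["grip_width"].round(4))
                                                                                                                                                                                ^^^^^^^^^^^^^^^^^^^^^
AttributeError: 'float' object has no attribute 'round'
```

Request:
{"op": "jog_arm", "data": {"series": [[0,0.7,0,0,0,0,1],[0,1.4,0,0,0,0,1],[0,2,0,0,0,0,1],[0,2,0,0,0,0,1]]}}

```text
time: 10.7
position: [0.4444, -0.1339, 0.031]
tool_rot: [0.648, -0.282, 0.283, -0.648]
ft_force: [-2.1, 1.2, 10.6]
grip_width: 0.0458
```

```bash
sed -i 's/o\["grip_width"\].round(4)/round(o["grip_width"],4)/' s.py; python3 s.py
```

```text
10.7 [ 0.4444 -0.1339  0.031 ] yaw -47.1 F [-2.1  1.2 10.6] M [0.09 0.18 0.02] 0.0458
```

Request:
{"op": "jog_arm", "data": {"series": [[0,-0.2,0,0,-0.06,0,1],[0,-0.2,0,0,-0.12,0,1],[0,-0.2,0,0,-0.18,0,1],[0,-0.2,0,0,-0.18,0,1]]}}

```text
time: 11.2
position: [0.4449, -0.1341, 0.0311]
tool_rot: [0.671, -0.222, 0.224, -0.671]
ft_force: [-0.0, 1.1, 8.5]
grip_width: 0.0459
```

```bash
python3 s.py
```

```text
11.2 [ 0.4449 -0.1341  0.0311] yaw -36.8 F [-0.   1.1  8.5] M [0.14 0.04 0.01] 0.0459
```

Request:
{"op": "jog_arm", "data": {"series": [[0,0,0,0,-0.06,0,1],[0,0,0,0,-0.12,0,1],[0,0,0,0,-0.18,0,1],[0,0,0,0,-0.18,0,1]]}}

```text
time: 11.7
position: [0.4447, -0.134, 0.031]
tool_rot: [0.688, -0.161, 0.162, -0.688]
ft_force: [-0.9, 0.7, 9.0]
grip_width: 0.046
```

```bash
python3 s.py
```

```text
11.7 [ 0.4447 -0.134   0.031 ] yaw -26.5 F [-0.9  0.7  9. ] M [ 0.16  0.01 -0.08] 0.046
```

Request:
{"op": "jog_arm", "data": {"series": [[0,0,0,0,-0.06,0,1],[0,0,0,0,-0.12,0,1],[0,0,0,0,-0.18,0,1],[0,0,0,0,-0.18,0,1]]}}

```text
time: 12.2
position: [0.4451, -0.1342, 0.0311]
tool_rot: [0.7, -0.098, 0.1, -0.7]
ft_force: [0.8, 1.7, 8.1]
grip_width: 0.0455
```

```bash
python3 s.py
```

```text
12.2 [ 0.4451 -0.1342  0.0311] yaw -16.1 F [0.8 1.7 8.1] M [ 0.16 -0.12  0.02] 0.0455
```

Request:
{"op": "jog_arm", "data": {"series": [[0,0,0,0,-0.06,0,1],[0,0,0,0,-0.12,0,1],[0,0,0,0,-0.18,0,1],[0,0,0,0,-0.18,0,1]]}}

```text
time: 12.7
position: [0.4454, -0.1343, 0.0308]
tool_rot: [0.707, -0.035, 0.037, -0.706]
ft_force: [2.0, 0.8, 5.4]
grip_width: 0.0457
```

```bash
python3 s.py
```

```text
12.7 [ 0.4454 -0.1343  0.0308] yaw -5.9 F [2.  0.8 5.4] M [ 0.22 -0.32 -0.07] 0.0457
```

Request:
{"op": "jog_arm", "data": {"series": [[0,0,0,0,-0.05,0,1],[0,0,0,0,-0.1,0,1],[0,0,0,0,-0.15,0,1],[0,0,0,0,-0.15,0,1]]}}

```text
time: 13.2
position: [0.444, -0.1339, 0.0299]
tool_rot: [-0.707, -0.017, 0.017, 0.707]
ft_force: [0.7, 0.2, -1.8]
grip_width: 0.0455
```

```bash
python3 s.py
```

```text
13.2 [ 0.444  -0.1339  0.0299] yaw 2.7 F [ 0.7  0.2 -1.8] M [ 0.01 -0.16 -0.07] 0.0455
```

Request:
{"op": "jog_arm", "data": {"series": [[0,0,0,0,-0.07,0,1],[0,1,0,0,-0.07,0,1],[0,2,0,0,-0.07,0,1],[0,3,0,0,-0.07,0,1],[0,3,0,0,-0.07,0,1]]}}

```text
time: 13.82
position: [0.4441, -0.1339, 0.027]
tool_rot: [-0.706, -0.042, 0.042, 0.706]
ft_force: [-0.5, -1.3, -1.4]
grip_width: 0.0458
```

```bash
python3 s.py
```

```text
13.825 [ 0.4441 -0.1339  0.027 ] yaw 6.8 F [-0.5 -1.3 -1.4] M [ 0.01 -0.07 -0.05] 0.0458
```

Request:
{"op": "jog_arm", "data": {"series": [[0,0.8,0,0,0,0,1],[0,1.6,0,0,0,0,1],[0,2.4,0,0,0,0,1],[0,2.4,0,0,0,0,1]]}}

```text
time: 14.32
position: [0.4442, -0.1339, 0.0247]
tool_rot: [-0.706, -0.042, 0.042, 0.706]
ft_force: [-0.2, -0.4, -1.8]
grip_width: 0.0463
```

```bash
python3 s.py
```

```text
14.325 [ 0.4442 -0.1339  0.0247] yaw 6.8 F [-0.2 -0.4 -1.8] M [-0.05 -0.1  -0.  ] 0.0463
```

Request:
{"op": "jog_arm", "data": {"series": [[0,0.7,0,0,0,0,1],[0,1.4,0,0,0,0,1],[0,2,0,0,0,0,1],[0,2,0,0,0,0,1]]}}

```text
time: 14.82
position: [0.4442, -0.1339, 0.0227]
tool_rot: [-0.706, -0.042, 0.042, 0.706]
ft_force: [0.1, 0.2, -1.2]
grip_width: 0.0461
```

```bash
python3 s.py
```

```text
14.825 [ 0.4442 -0.1339  0.0227] yaw 6.8 F [ 0.1  0.2 -1.2] M [-0.02 -0.14 -0.01] 0.0461
```

Request:
{"op": "jog_arm", "data": {"series": [[0,0.7,0,0,0,0,1],[0,1.4,0,0,0,0,1],[0,2,0,0,0,0,1],[0,2,0,0,0,0,1]]}}

```text
time: 15.32
position: [0.4443, -0.134, 0.0215]
tool_rot: [0.706, 0.042, -0.042, -0.706]
ft_force: [-0.9, 0.0, 6.6]
grip_width: 0.0456
```

```bash
python3 s.py
```

```text
15.325 [ 0.4443 -0.134   0.0215] yaw 6.8 F [-0.9  0.   6.6] M [0.02 0.04 0.03] 0.0456
```

Request:
{"op": "jog_arm", "data": {"series": [[0,0.2,0,0,0.05,0,1],[0,0.5,0,0,0.1,0,1],[0,0.7,0,0,0.15,0,1],[0,0.7,0,0,0.15,0,1]]}}

```text
time: 15.82
position: [0.4452, -0.1346, 0.0211]
tool_rot: [0.708, -0.01, 0.012, -0.706]
ft_force: [-0.3, -0.7, 8.4]
grip_width: 0.0456
```

```bash
python3 s.py
```

```text
15.825 [ 0.4452 -0.1346  0.0211] yaw -1.8 F [-0.3 -0.7  8.4] M [-0.15  0.06  0.01] 0.0456
```

Request:
{"op": "jog_arm", "data": {"series": [[0,0.2,0,0,0.05,0,1],[0,0.4,0,0,0.1,0,1],[0,0.7,0,0,0.15,0,1],[0,0.7,0,0,0.15,0,1]]}}

```text
time: 16.32
position: [0.4452, -0.1348, 0.0204]
tool_rot: [0.705, -0.063, 0.065, -0.704]
ft_force: [-1.1, -1.3, 8.5]
grip_width: 0.0455
```

```bash
python3 s.py
```

```text
16.325 [ 0.4452 -0.1348  0.0204] yaw -10.4 F [-1.1 -1.3  8.5] M [-0.31  0.09 -0.08] 0.0455
```

Request:
{"op": "jog_arm", "data": {"series": [[0,0.25,0,0,0.05,0,1],[0,0.5,0,0,0.1,0,1],[0,0.7,0,0,0.15,0,1],[0,0.95,0,0,0.2,0,1],[0,0.95,0,0,0.2,0,1]]}}

```text
time: 16.95
position: [0.445, -0.1346, 0.0194]
tool_rot: [0.695, -0.133, 0.135, -0.694]
ft_force: [-1.8, -1.1, 7.6]
grip_width: 0.0455
```

```bash
python3 s.py
```

```text
16.95 [ 0.445  -0.1346  0.0194] yaw -21.8 F [-1.8 -1.1  7.6] M [-0.26  0.17 -0.01] 0.0455
```

Request:
{"op": "jog_arm", "data": {"series": [[0,0.25,0,0,0.05,0,1],[0,0.5,0,0,0.1,0,1],[0,0.7,0,0,0.15,0,1],[0,0.95,0,0,0.2,0,1],[0,0.95,0,0,0.2,0,1]]}}

```text
time: 17.58
position: [0.445, -0.1346, 0.0184]
tool_rot: [0.678, -0.202, 0.203, -0.677]
ft_force: [-1.0, -0.2, 8.3]
grip_width: 0.0455
```

```bash
python3 s.py
```

```text
17.575 [ 0.445  -0.1346  0.0184] yaw -33.3 F [-1.  -0.2  8.3] M [-0.29  0.18  0.02] 0.0455
```

Request:
{"op": "jog_arm", "data": {"series": [[0,0.2,0,0,0.04,0,1],[0,0.4,0,0,0.08,0,1],[0,0.55,0,0,0.12,0,1],[0,0.55,0,0,0.12,0,1]]}}

```text
time: 18.08
position: [0.4449, -0.1345, 0.0178]
tool_rot: [0.664, -0.242, 0.244, -0.664]
ft_force: [-0.2, -1.2, 7.8]
grip_width: 0.046
```

```bash
python3 s.py
```

```text
18.075 [ 0.4449 -0.1345  0.0178] yaw -40.2 F [-0.2 -1.2  7.8] M [-0.17  0.17 -0.03] 0.046
```

Request:
{"op": "jog_arm", "data": {"series": [[0,0.15,0,0,0.04,0,1],[0,0.35,0,0,0.08,0,1],[0,0.35,0,0,0.08,0,1]]}}

```text
time: 18.45
position: [0.4447, -0.1345, 0.0176]
tool_rot: [0.654, -0.269, 0.27, -0.654]
ft_force: [-0.4, -1.1, 9.6]
grip_width: 0.0462
```

```bash
python3 s.py
```

```text
18.45 [ 0.4447 -0.1345  0.0176] yaw -44.8 F [-0.4 -1.1  9.6] M [-0.15  0.28  0.02] 0.0462
```

Request:
{"op": "jog_arm", "data": {"series": [[0,0,0,0,0.04,0,1],[0,0.2,0,0,0.08,0,1],[0,0.2,0,0,0.08,0,1]]}}

```text
time: 18.82
position: [0.4445, -0.1344, 0.0176]
tool_rot: [0.643, -0.295, 0.296, -0.642]
ft_force: [-2.2, -1.2, 11.7]
grip_width: 0.0457
```

```bash
python3 s.py; python3 s.py
```

```text
18.825 [ 0.4445 -0.1344  0.0176] yaw -49.3 F [-2.2 -1.2 11.7] M [-0.05  0.43 -0.07] 0.0457
18.825 [ 0.4445 -0.1344  0.0176] yaw -49.3 F [-2.2 -1.2 11.7] M [-0.05  0.43 -0.07] 0.0457
```

z has stalled at 0.0176 while the force rises, and 0.0176 matches the grasp height above the underside plus the 8 mm tab. So the nut is seated. I'll relax the pressure, open and back off.

Request:
{"op": "jog_arm", "data": {"series": [[0,-0.6,0,0,0,0,1],[0,-0.6,0,0,0,0,1],[0,-0.6,0,0,0,0,-0.4],[0,-0.6,0,0,0,0,-0.4],[0,-0.6,0,0,0,0,-0.4],[0,-0.6,0,0,0,0,-0.4]]}}

```text
time: 19.58
position: [0.4441, -0.1338, 0.0168]
tool_rot: [-0.643, 0.295, -0.295, 0.643]
ft_force: [0.1, -0.2, -0.2]
grip_width: 0.0605
```

```bash
python3 s.py;python3 - <<'E'
from h import *
c=camera("wrist");cv2.imwrite("pics/h_wrist.png",c["img"][120:300,200:440].repeat(3,0).repeat(3,1)[:,:,::-1])
E
```

```text
19.575 [ 0.4441 -0.1338  0.0168] yaw -49.3 F [ 0.1 -0.2 -0.2] M [-0.04 -0.07  0.05] 0.0605
```

View pics/h_wrist.png

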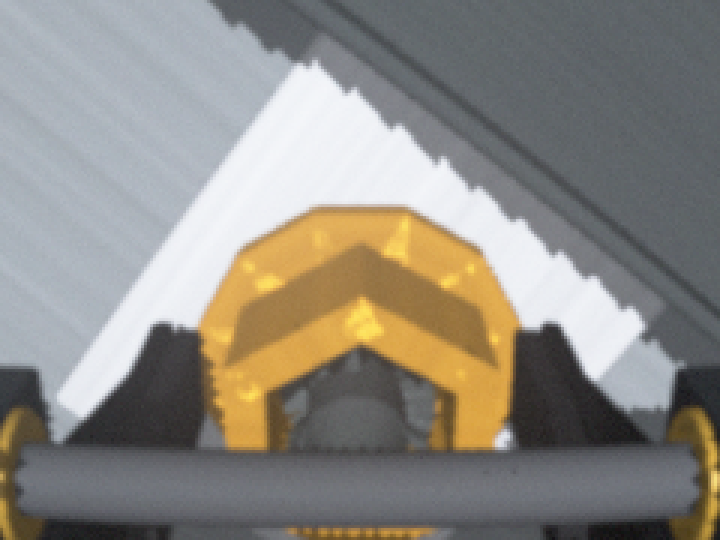

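The crop shows the nut round the stud, with both fingers clear of the hexagon at (180,380) and (540,380). Retreat straight up.

Request:
{"op": "jog_arm", "data": {"series": [[0,-5,0,0,0,0,-0.4],[0,-20,0,0,0,0,-0.4],[0,-50,0,0,0,0,-0.4],[0,-90,0,0,0,0,-0.4],[0,-130,0,0,0,0,-0.4],[0,-150,0,0,0,0,-0.4],[0,-150,0,0,0,0,-0.4],[0,-150,0,0,0,0,-0.4]]}}

```text
time: 20.62
position: [0.4436, -0.1336, 0.1667]
tool_rot: [-0.643, 0.295, -0.295, 0.643]
ft_force: [0.0, -0.2, 0.0]
grip_width: 0.0613
```

```bash
python3 s.py;python3 - <<'E'
from h import *
c=camera("wrist");im=c["img"];cv2.imwrite("pics/i_wrist.png",im[100:250,220:420].repeat(4,0).repeat(4,1)[:,:,::-1])
d=c["depth"];uv=np.argwhere(np.ones_like(d))[:,::-1]
n=cv2.fisheye.undistortPoints(uv.reshape(-1,1,2).astype(float),np.array(c["camera_matrix"],float),np.zeros(4)).reshape(-1,2)
M=cv2.Rodrigues(np.array(c["rvec"],float))[0]
p=((np.c_[n,np.ones(len(n))]*d.reshape(-1,1)-np.ravel(c["tvec"]))@M).reshape(400,640,3)
hsv=cv2.cvtColor(im,cv2.COLOR_RGB2HSV)
m=((hsv[...,0]>8)&(hsv[...,0]<32)&(hsv[...,1]>110));m[:110]=0;m[240:]=0;m[:,:270]=0;m[:,370:]=0
ys,xs=np.where(m);h=cv2.convexHull(np.c_[xs,ys].astype(np.float32)).reshape(-1,2)
P=p[m];r=np.hypot(P[:,0]-.4447,P[:,1]+.1337)
t=P[(P[:,2]>.032)&(P[:,2]<.052)&(r<.027)&(r>.016)];print("hex top z",np.median(t[:,2]),len(t))
A=np.c_[t[:,:2]-t[:,:2].mean(0),np.ones(len(t))];tt=t[t[:,2]>.038];A=np.c_[tt[:,:2]-tt[:,:2].mean(0),np.ones(len(tt))]
print("plane",np.linalg.lstsq(A,tt[:,2],rcond=None)[0])
f=P[(r>.0275)&(r<.033)];print("flange z",np.median(f[:,2]),len(f))
w=im.min(-1)>195;q=p[w&(np.hypot(p[...,0]-.4447,p[...,1]+.1337)<.06)];print("tab z",np.median(q[:,2]))
from scipy.optimize import least_squares
far=h[h[:,1]<(ys.min()+ys.max())/2];hw=wpx(c,far,[.014]*len(far))[:,:2]
print("flange c",least_squares(lambda x:np.hypot(*(hw-x).T)-.032,[.4447,-.1337]).x)
c2=camera("scene");cv2.imwrite("pics/i_scene.png",c2["img"][:,:,::-1])
E
```

```text
20.625 [ 0.4436 -0.1336  0.1667] yaw -49.3 F [ 0.  -0.2  0. ] M [ 0.02  0.01 -0.01] 0.0613
hex top z 0.041198447469202634 1166
plane [0.00349439 0.0021149  0.04125973]
flange z 0.01336666627102269 450
tab z 0.007337972508223654
flange c [ 0.44472697 -0.13420805]
```

View pics/i_wrist.png

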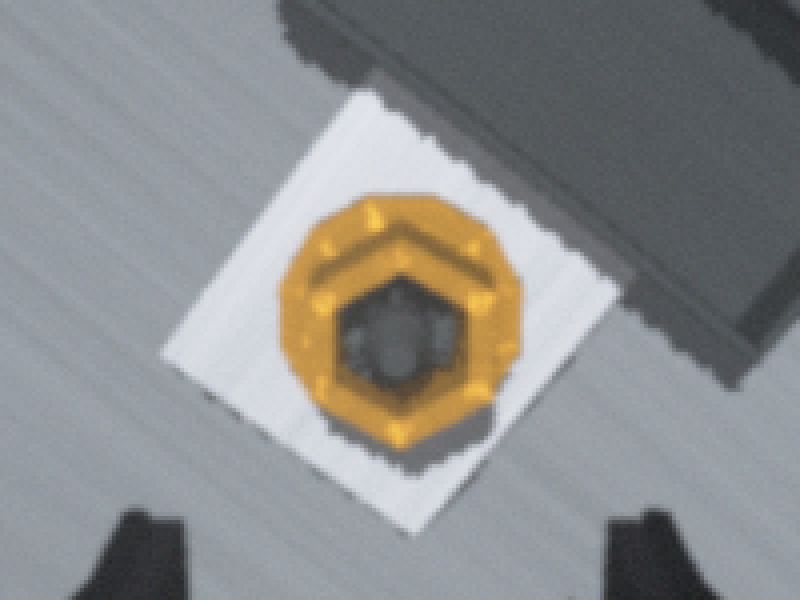

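View pics/i_scene.png

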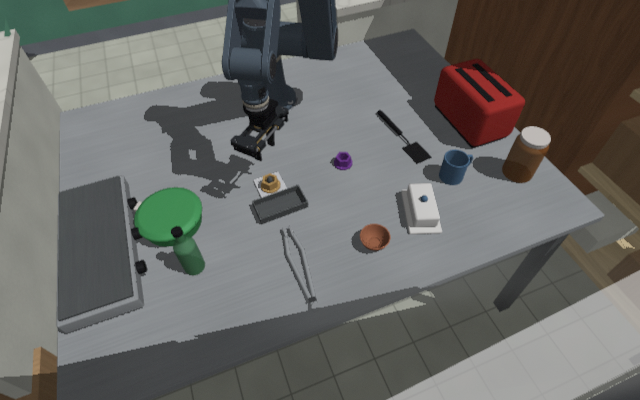

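The nut sits centred on the stud (wrist crop 400,330). Its top is 33.9 mm above the tab, where 34 mm means fully seated, and its tilt is about 0.004 rad. The scene view shows everything else where it was.

```bash
python3 -c "
from rig import *
print(hand_in())"
```

```text
the job is handed in; nothing more can be done
None
```

The brass flange nut is on the stud with its flange flat on the tab. I let go of it and handed the job in at about 21 s of the 58 s allowed.

- **Starting the thread:** I set the nut down with its lugs on the teeth, then backed it off about 60 degrees anticlockwise. It came off the teeth, then the lands, and dropped into the gaps at roughly 4.4 mm above the tab.
- **Running it down:** I turned it about 56 degrees clockwise under light pressure until its height stopped falling. The highest vertical force I read was about 12 N, taken at the end of each move.

**Last checks:**
- **Height:** the nut's top is 33.9 mm above the tab by depth (34 mm is fully seated).
- **Tilt:** about 0.004 rad.
- **Centring:** the flange centre is within about 1 mm of my estimate of the stud axis.
- **Clearance:** the gripper is open about 150 mm above, reading no force.
- **Other things:** the scene picture shows nothing else moved, judged by eye rather than measured.

No check failed. The only disagreements were 1 to 2 mm between position estimates, within the camera calibration.

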